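# Cull the broken clips and wind up the clip feeder

## Task

Get the clockwork clip feeder ready: first take every broken cable clip (one or both legs snapped off) out of its loading tray and put it in the yellow scrap tin, leaving the sound clips lying in the tray. Then wind the brass key clockwise, a part turn at a time, until it is fully wound, against its stop (the second time its red tip comes to the red mark on the dial). Do not disturb the loupe, stapler and tape measure.

Things in the scene. Friction and masses are not known exactly. Their poses are not given: they have to be found in the camera images.
- feeder: Clockwork clip feeder, fixed to the desk. Origin on the desk surface under the centre of its white loading tray (115 mm along x by 236 mm along y, floor 3 mm thick, lip 8 mm high over the desk, i.e. 5 mm over the tray floor); x points from the tray to the grey spring housing, 92 x 70 mm and 44 mm high, that stands behind the tray. The brass winding key stands upright on the housing, its axis at x = 105 mm, y = 0.
- key (a joint): Turn of the winding key, rad: 0 run down, 10.0 fully wound, against its stop. Grows as the key turns clockwise seen from above. At 0 the red-tipped wing points to the feeder's -x (black mark on the dial); it meets the red mark at 3.7 and again at the stop. It winds a spring: turning takes 0.12 N m plus 0.008 per rad; let go of, it stays where it is (friction); turned back by hand it unwinds.
- key_grip (a point): Centre of the winding key's wings, on its upright axis, 80 mm above the desk. The wings form one flat upright bar 48 mm long, 9 mm thick and 24 mm tall (68 to 92 mm above the desk), one end red; below are a thin stem and a 22 mm collar, top 54 mm above the desk. Pinch it across the 9 mm.
- scrap_tin: Yellow open scrap tin, fixed to the desk, beside the spring housing: 70 mm along its x by 84 mm along its y, 30 mm high, walls and floor 2 mm. Origin at the centre of its underside.
- loupe: Black loupe, 41 mm across, 32 mm high, loose; stands beside the housing, on the side away from the tin. Leave alone. Origin under its centre.
- stapler: Teal desk stapler, 141 x 34 x 42 mm, loose, on the right of the tray. Leave alone. Origin under its centre. Solid screens hang at the back right (from 0.12 m above the desk upwards) and on the right beside the robot.
- tape_measure: Yellow tape measure, 36 x 68 x 60 mm, loose, on the left of the tray. Leave alone. Origin under its centre. Farther left, beyond y = 0.38 m, stands a solid office chair whose back rises 0.26 m above the desk: cross it at 0.4 m or more.
- clip_a_bar (a point): Sound cable clip, both legs whole, 19 mm long. Blue plastic, lying on its side, 14 mm thick, 22 g. This point: centre of its back bar (10 mm along x, 28 mm along y), half-way up; z is the thickness, legs (8 mm wide, at the bar's ends) run to +x. Grasp across the bar's 28 mm. None if absent.
- clip_b_bar (a point): Sound cable clip, both legs whole, 19 mm long. Blue plastic, lying on its side, 14 mm thick, 22 g. This point: centre of its back bar (10 mm along x, 28 mm along y), half-way up; z is the thickness, legs (8 mm wide, at the bar's ends) run to +x. Grasp across the bar's 28 mm. None if absent.
- clip_c_bar (a point): Sound cable clip, both legs whole, 19 mm long. Blue plastic, lying on its side, 14 mm thick, 22 g. This point: centre of its back bar (10 mm along x, 28 mm along y), half-way up; z is the thickness, legs (8 mm wide, at the bar's ends) run to +x. Grasp across the bar's 28 mm. None if absent.
- clip_d_bar (a point): Sound cable clip, both legs whole, 19 mm long. Blue plastic, lying on its side, 14 mm thick, 22 g. This point: centre of its back bar (10 mm along x, 28 mm along y), half-way up; z is the thickness, legs (8 mm wide, at the bar's ends) run to +x. Grasp across the bar's 28 mm. None if absent.
- clip_e_bar (a point): Broken cable clip: leg at +y end snapped off, the other 19 mm long. Blue plastic, lying on its side, 14 mm thick, 22 g. This point: centre of its back bar (10 mm along x, 28 mm along y), half-way up; z is the thickness, legs (8 mm wide, at the bar's ends) run to +x. Grasp across the bar's 28 mm. None if absent.
- clip_f_bar (a point): Broken cable clip: leg at -y end snapped off, the other 19 mm long. Blue plastic, lying on its side, 14 mm thick, 22 g. This point: centre of its back bar (10 mm along x, 28 mm along y), half-way up; z is the thickness, legs (8 mm wide, at the bar's ends) run to +x. Grasp across the bar's 28 mm. None if absent.
- clip_g_bar (a point): Broken cable clip: both legs snapped off. Blue plastic, lying on its side, 14 mm thick, 22 g. This point: centre of its back bar (10 mm along x, 28 mm along y), half-way up; z is the thickness, legs (8 mm wide, at the bar's ends) run to +x. Grasp across the bar's 28 mm. None if absent.
- clip_h_bar (a point): Broken cable clip: leg at +y end snapped off, the other 19 mm long. Blue plastic, lying on its side, 14 mm thick, 22 g. This point: centre of its back bar (10 mm along x, 28 mm along y), half-way up; z is the thickness, legs (8 mm wide, at the bar's ends) run to +x. Grasp across the bar's 28 mm. None if absent.

How it is judged:
By the outcome, as a careful person would: the job done as asked, in the order asked, and still so for the second after the job is handed in, with the robot touching nothing.
Of clip_a, clip_b, clip_c, clip_d only 2 to 4 are there at a start; the rules pass over those that are not, and their reading is None.
Of clip_e, clip_f, clip_g, clip_h only 3 to 4 are there at a start; the rules pass over those that are not, and their reading is None.
At some moment in a run one of clip_e, clip_f, clip_g, clip_h may be knocked a few centimetres aside while the robot is not near it.
Once in a run the grip may slacken for a moment while it holds something.
It also fails if it takes over 184 s, if anything falls off the work surface, if the arm or the gripper's body presses on something with over 40 N, if the wrist force passes 120 N, or if a joint passes its speed limit or range.

## Robot

A 6-joint arm with a two-finger parallel gripper is mounted at the origin on the work surface; the furniture and walls round the work are solid. World frame = base frame: x ahead of the robot, y to its left, z up, the work surface at z = 0. Lengths are in m, angles in degrees, forces in N, time in s.
With the tool pointing down it reaches from about 0.35 to 0.875 m from the base axis. Payload 4.2 kg.
Tool frame: the origin (TCP) lies at the centre of the arm's flange, where the gripper is bolted on; the fingertips stand 182 mm ahead of it and the grasp point (between the pads) lies 164 mm ahead of it (r.nose_length is the distance from the TCP to the fingertips, in m); z points along the fingers, y is the line along which they close (so a half turn about z gives the same grasp; the last joint's range is limited). The gripper opens to 87 mm and grips with 3 to 60 N. Pads are 19 mm wide; open, the fingers measure 117 mm over their backs; the gripper's body (75 mm by 190 mm) begins 51 mm behind the grasp point.
Start: joints at [90.275, 22.042, 0.453, 0, -68.411, -14.817], TCP at [0.157, 0.605, 0.405] pointing down, gripper open.
Joint ranges: [-179.83, 179.83], [-69.29, 118.12], [-61.27, 80.66], [-181.25, 117.63], [-171.15, -9.14], [-177.46, 177.46]. Speed limits (degrees/s): [159.86, 159.86, 180, 180, 180, 180].

## Interface

Orientations are given as a 3x3 rotation matrix whose columns are the frame's x, y, z axes.
In Python, from station import r, vision gives the robot as it stands. The module is installed in compiled form; this text tells all that it offers.
- The arm moves only by the shell command python3 -m creep 'ROWS'. ROWS is JSON, a list of rows, each a list of 7 numbers: the opening, from -1 (shut) to 1 (fully open), then the shift along the tool's x, y, z in mm, then the turn, a rotation vector about the tool's x, y, z in degrees. A call has 1 to 8 rows; each row is the pose to reach, as a shift and turn from the pose commanded when the call began, along the tool's axes at that moment; what a row does not reach only later rows make up. A row lasts 1/12 s, in which the tool goes at most 41.7 mm and 7.16 degrees, less where a joint would pass 70% of its speed; a pose out of reach is approached as far as the arm can. A call with a gripper value outside its range is refused whole. The fingers move at their own pace and stop on an object; the grip force is fixed at half the most. Time passes only in rows, so rows that repeat a pose let the fingers close. It gives the time, the measured TCP pose, the force, the opening and the grip force at its end, in the units of the state.
- r.sense(): the state, without advancing time (a new reading comes with each control period).
- vision.capture(name): name is "side" or "top"; returns (picture, depth): 480x640x3 uint8, red, green, blue; 480x640 float32, m along the optical axis (not along the pixel's ray), 0 where there is no reading.
- vision.camera_model(name): a dict with "vertical_fov" (degrees; the focal length in pixels is half the picture's height over the tangent of half this angle, whatever the lens; pixels are square), "cx", "cy" (the principal point, pixels), "distortion" ([k1, k2, p1, p2, k3] as OpenCV has them; the pictures are not rectified), "extrinsics" (4x4, takes a point from camera to world coordinates). Camera axes: x right, y down, z forward; pixel columns grow to the right and rows downward; lengths in m; the calibration is good to about 2 mm. A picture is of the moment at which its call begins. camera_model takes no time and is no camera call.
- r.finish_job(): hands the job in; it is judged then, once.
Trained networks look in the newest picture that a camera, given by its name, has taken for a name from the list of things; names that differ only in an ending like _2 or _b are one class to them, and where a whole thing is asked for, a point or a joint stands for the part that bears it (a point fixed in the world has none). Each returns a list of dicts, best first, with "conf" (0 to 1); they miss things now and then, are a little off and sometimes report something else, mostly with a low value. They report only what shows in the picture. A call takes as long as a camera call.
- vision.find_in(camera, thing): "uv" ([column, row] in pixels, amid what is visible of it).
- vision.cut_out(camera, thing): "region" (480x640 bool, what is visible of it) and "uv" ([column, row] in pixels, amid what is visible of it).
The state is a dict: "time_s": time; "joints": joint angles; "joint_velocities": joint speeds; "effort": joint torques, N m; "tcp_pos": TCP position; "ee_rot": TCP orientation; "wrist_force": force on the tool from outside, world axes, zero at the start; "moment": the same for the moment, N m; "gripper_width": opening from 0.0 (shut) to 1.0 (fully open); "gripper_force": force on a finger pad.
Only numpy, scipy, OpenCV 4.12 (cv2) and the standard library are available. Lean on these libraries where they do the work, as an engineer would, in place of code of your own. Each camera call takes 0.05 s, during which the arm holds its last target. There are 200 camera calls.

## Working session

There is one attempt and no reset: what is moved stays moved. The work goes in short steps, Python scripts to look and compute and a shell command to move; the robot and the scene stay as the last step left them, time stands still between calls to the robot, and variables do not carry over. Pictures are saved under pics/ and viewed, at most 14 in all, crops included, and the job is handed in when it is done.

```bash
mkdir -p pics
cat > h.py <<'E'
import numpy as np, cv2
from station import r, vision
def cap(n,save=None):
    im,d=vision.capture(n)
    if save: cv2.imwrite('pics/'+save,im[:,:,::-1])
    return im,d
def K(n):
    m=vision.camera_model(n); f=240/np.tan(np.radians(m['vertical_fov'])/2)
    return np.array([[f,0,m['cx']],[0,f,m['cy']],[0,0,1]]),np.array(m['distortion'],float),np.array(m['extrinsics'])
def toz(n,uv,z):
    "pixels -> world on plane z"
    k,D,E=K(n); p=cv2.undistortPoints(np.array(uv,float).reshape(-1,1,2),k,D).reshape(-1,2)
    ray=np.c_[p,np.ones(len(p))]@E[:3,:3].T; o=E[:3,3]
    return o+ray*((z-o[2])/ray[:,2])[:,None]
def proj(n,P):
    k,D,E=K(n); R=E[:3,:3].T; t=-R@E[:3,3]
    return cv2.projectPoints(np.array(P,float).reshape(-1,1,3),cv2.Rodrigues(R)[0],t,k,D)[0].reshape(-1,2)
E
python3 - <<'E'
from h import *
s=r.sense(); print(s['time_s'],s['tcp_pos'],np.round(s['ee_rot'],3).tolist(),r.nose_length)
for n in('top','side'):
    im,d=cap(n,n+'0.png'); print(n,np.round(K(n)[2],3).tolist(),K(n)[0][0,0])
E
```

```text
0.0 [0.15684683 0.60478373 0.40365947] [[0.968, -0.251, -0.0], [-0.251, -0.968, -0.002], [0.0, 0.002, -1.0]] 0.1822
top [[0.129, -0.968, 0.215, 0.286], [-0.992, -0.126, 0.028, 0.039], [0.0, -0.217, -0.976, 1.036], [0.0, 0.0, 0.0, 1.0]] 613.5048717506313
side [[-0.997, -0.041, 0.06, 0.404], [-0.073, 0.593, -0.802, 0.921], [-0.003, -0.804, -0.594, 0.715], [0.0, 0.0, 0.0, 1.0]] 611.7808243183407
```

View pics/top0.png

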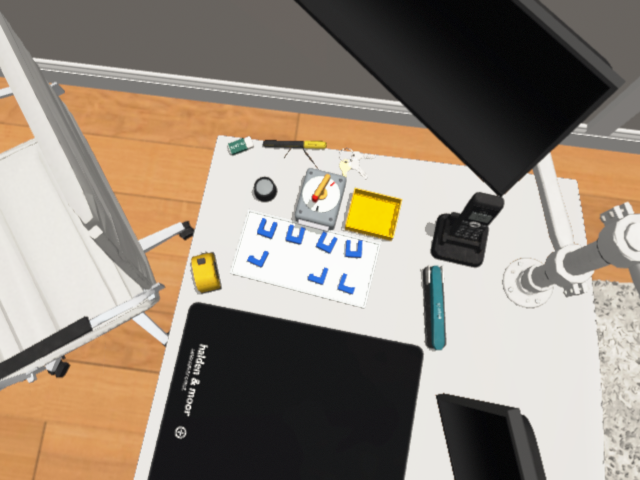

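View pics/side0.png

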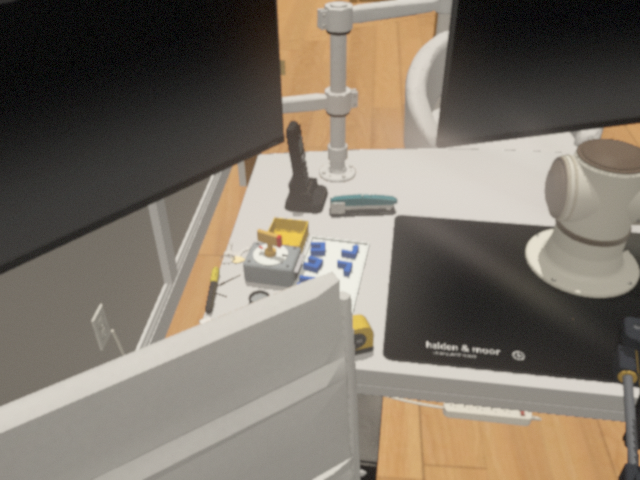

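The top view shows seven clips in the tray at about (230–380, 215–305). The key's red tip is near (315,198), the tin near (372,214), the loupe near (264,188), the tape near (205,272) and the stapler near (434,308). I'll zoom in and measure.

```bash
cat > look.py <<'E'
from h import *
def clips(im,ZT=0.017):
    hsv=cv2.cvtColor(im,cv2.COLOR_RGB2HSV)
    m=cv2.inRange(hsv,(105,120,60),(125,255,255)); m[:180]=0
    # rectify plane z=ZT at 0.5mm/px : x 0.35..0.75 , y -0.15..0.35
    X,Y=np.meshgrid(np.arange(.30,.75,.0005),np.arange(-.15,.35,.0005),indexing='ij')
    uv=proj('top',np.c_[X.ravel(),Y.ravel(),np.full(X.size,ZT)]).reshape(X.shape+(2,)).astype(np.float32)
    rm=cv2.remap(m,uv[...,0],uv[...,1],cv2.INTER_LINEAR)>127
    n,l,st,c=cv2.connectedComponentsWithStats(rm.astype(np.uint8))
    out=[]
    for i in range(1,n):
        if st[i,4]<700: continue
        px=np.argwhere(l==i)[:,::-1].astype(np.float32)
        out.append(dict(area=st[i,4]*.25,cen=(.30+c[i][1]*.0005,-.15+c[i][0]*.0005),box=cv2.minAreaRect(px)))
    return out
E
python3 - <<'E'
from look import *
im,d=cap('top')
cv2.imwrite('pics/crop.png',cv2.resize(im[130:320,180:460],None,fx=2.8,fy=2.8,interpolation=cv2.INTER_CUBIC)[:,:,::-1])
for c in clips(im):print(round(c['area']),np.round(c['cen'],4),np.round(c['box'][1],0)*.5,round(c['box'][2]))
for t in('feeder','key','scrap_tin','loupe','stapler','tape_measure','clip_a_bar','clip_e_bar','clip_f_bar','clip_g_bar'):
    for q in vision.cut_out('top',t)[:6]:
        u=np.argwhere(q['region'])[:,::-1]; print(t,round(q['conf'],2),np.round(q['uv']),np.round(toz('top',q['uv'],.017)[0,:2],3),len(u))
E
```

```text
372 [0.4248 0.0107] [27. 29.] 11
384 [0.4333 0.0562] [27.5 29.5] 14
377 [0.4499 0.1608] [27.5 28.5] 16
508 [0.487  0.0036] [29.5 27. ] 83
506 [0.4918 0.0518] [27.5 29. ] 19
522 [0.4989 0.1054] [28. 30.] 7
532 [0.5034 0.155 ] [28.5 30. ] 12
feeder 0.84 [312. 248.] [0.48  0.074] 10106
scrap_tin 0.63 [375. 215.] [ 0.552 -0.026] 2119
loupe 0.95 [264. 189.] [0.573 0.169] 510
stapler 0.71 [432. 308.] [ 0.406 -0.137] 1731
tape_measure 0.64 [207. 275.] [0.413 0.242] 982
tape_measure 0.22 [318. 278.] [0.432 0.057] 209
clip_a_bar 0.78 [358. 250.] [ 0.488 -0.005] 239
clip_e_bar 0.63 [317. 278.] [0.43  0.058] 162
clip_e_bar 0.63 [353. 248.] [0.49  0.004] 217
clip_f_bar 0.75 [345. 285.] [0.426 0.01 ] 190
```

View pics/crop.png

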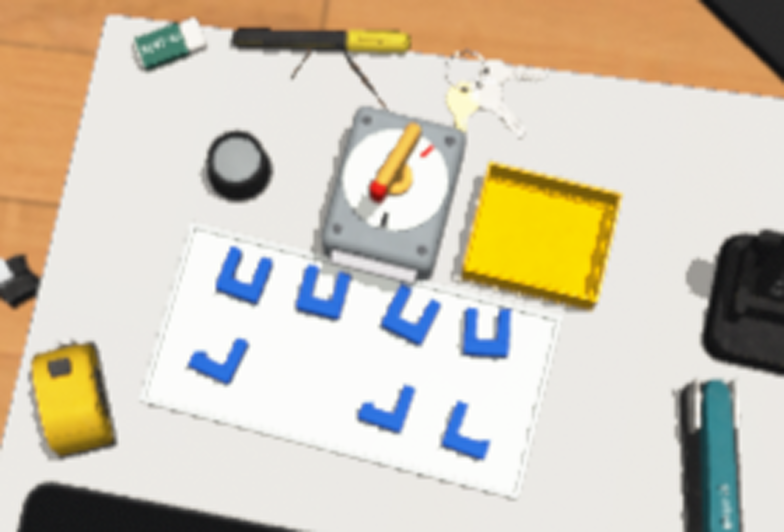

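The crop shows a top row of four sound U-shaped clips and three L-shaped broken ones at crop (467,432), (388,410) and (222,362). The key's red tip is a little clockwise of the black mark. Next come the feeder, tin and key poses, the screen position and the clip fits.

```bash
cat >> look.py <<'E'
from scipy.optimize import minimize
def rect(im):
    hsv=cv2.cvtColor(im,cv2.COLOR_RGB2HSV)
    m=cv2.inRange(hsv,(105,120,60),(125,255,255)); m[:180]=0
    X,Y=np.meshgrid(np.arange(.30,.75,.0005),np.arange(-.15,.35,.0005),indexing='ij')
    uv=proj('top',np.c_[X.ravel(),Y.ravel(),np.full(X.size,.017)]).reshape(X.shape+(2,)).astype(np.float32)
    return cv2.remap(m,uv[...,0],uv[...,1],cv2.INTER_LINEAR)>127
def tmpl(kind,x,y,a,shape=(900,1000)):
    t=np.zeros(shape,np.uint8); c,s=np.cos(a),np.sin(a)
    B=[(-5,-14,5,14)]
    if kind!='f' : B.append((5,-14,24,-6))
    if kind!='e' : B.append((5,6,24,14))
    if kind=='g': B=B[:1]
    for x0,y0,x1,y1 in B:
        q=np.array([(x0,y0),(x1,y0),(x1,y1),(x0,y1)])/1000
        w=np.c_[x+c*q[:,0]-s*q[:,1],y+s*q[:,0]+c*q[:,1]]
        p=np.c_[(w[:,1]+.15)/.0005,(w[:,0]-.30)/.0005]
        cv2.fillPoly(t,[np.round(p*16).astype(np.int32)],1,shift=4)
    return t>0
def fit(im):
    m=rect(im); n,l,st,c=cv2.connectedComponentsWithStats(m.astype(np.uint8)); out=[]
    for i in range(1,n):
        if st[i,4]<600: continue
        k=l==i; cx,cy=.30+c[i][1]*.0005,-.15+c[i][0]*.0005; best=None
        for kind in 'aefg':
            for a0 in np.radians(np.arange(0,360,45)):
                f=lambda p:-(lambda t:(t&k).sum()/(t|k).sum())(tmpl(kind,*p))
                # shift so that template centroid matches
                t=np.argwhere(tmpl(kind,cx,cy,a0)).mean(0)*.0005+(.30,-.15)
                p0=np.array([2*cx-t[0],2*cy-t[1],a0])
                if f(p0)>-.4: continue
                s=minimize(f,p0,method='Nelder-Mead',options=dict(initial_simplex=p0+np.array([[0,0,0],[.003,0,0],[0,.003,0],[0,0,.4]]),maxiter=60))
                if best is None or s.fun<best[1].fun: best=(kind,s)
        out.append((best[0],round(-best[1].fun,2),np.round(best[1].x[:2],4),round(float(np.degrees(best[1].x[2]))%360,1)))
    return out
E
python3 - <<'E'
from look import *
im,d=cap('top')
for o in fit(im):print(*o)
cr=lambda L:[(180+a/2.8,130+b/2.8) for a,b in L]
T=toz('top',cr([(193,228),(560,318),(517,497),(147,403)]),.008)[:,:2];print('tray',np.round(T,4).tolist(),T.mean(0))
H=toz('top',cr([(358,107),(465,127),(433,278),(322,252)]),.044)[:,:2];print('hous',np.round(H,4).tolist(),H.mean(0))
N=toz('top',cr([(491,164),(620,196),(596,305),(462,280)]),.030)[:,:2];print('tin',np.round(N,4).tolist(),N.mean(0))
Kp=toz('top',cr([(378,188),(415,128)]),.092)[:,:2];print('key red, other',np.round(Kp,4).tolist(),Kp.mean(0))
L=toz('top',cr([(238,155)]),.032);print('loupe',L)
# screen: depth points above 0.11
k,D,E=K('top'); u=np.argwhere(d>0)[:,::-1].astype(float); p=cv2.undistortPoints(u.reshape(-1,1,2),k,D).reshape(-1,2)
W=(np.c_[p,np.ones(len(p))]*d[u[:,1].astype(int),u[:,0].astype(int)][:,None])@E[:3,:3].T+E[:3,3]
q=W[(W[:,2]>.11)&(W[:,0]>.45)&(W[:,1]<.3)]
i=np.argsort(q[:,0])[:5];print(np.round(q[i],3).tolist(), q[:,2].min())
for y in np.arange(-.3,.3,.05):
    z=q[abs(q[:,1]-y)<.01]; 
    if len(z):print(round(y,2),'minx',z[:,0].min().round(3), z[z[:,0].argmin(),2].round(2))
E
```

```text
f 0.82 [0.4194 0.0085] 347.9
e 0.83 [0.4295 0.0607] 346.2
e 0.83 [0.4465 0.1658] 341.3
a 0.82 [0.4801 0.0031] 5.0
a 0.81 [0.4851 0.0536] 341.0
a 0.84 [0.4921 0.1062] 354.0
a 0.86 [0.4964 0.1561] 347.8
tray [[0.5321, 0.19], [0.5051, -0.0408], [0.3935, -0.027], [0.4208, 0.2008]] [0.46286298 0.0807706 ]
hous [[0.6111, 0.0973], [0.6069, 0.0315], [0.5117, 0.0392], [0.5189, 0.1065]] [0.56215889 0.06861295]
tin [[0.5901, 0.0129], [0.5802, -0.067], [0.5111, -0.0596], [0.5159, 0.0218]] [ 0.54931256 -0.02298212]
key red, other [[0.5489, 0.0767], [0.5871, 0.0603]] [0.5680051  0.06850517]
loupe [[0.57524409 0.16634612 0.032     ]]
[[0.45, -0.276, 0.341], [0.45, -0.276, 0.367], [0.45, -0.277, 0.335], [0.45, -0.278, 0.355], [0.45, -0.279, 0.159]] 0.11005175052189908
-0.3 minx 0.45 0.2
-0.25 minx 0.54 0.18
-0.2 minx 0.533 0.11
-0.15 minx 0.537 0.11
-0.1 minx 0.655 0.4
-0.05 minx 0.695 0.35
-0.0 minx 0.737 0.32
0.05 minx 0.777 0.14
0.1 minx 0.819 0.14
0.15 minx 0.86 0.13
```

```bash
cat > go.py <<'E'
# go.py x y tip_z closing_angle_deg : shift/turn from the present pose, tool axes
import sys; from h import *
from scipy.spatial.transform import Rotation as R
def go(x,y,tz,a):
    s=r.sense(); M=np.array(s['ee_rot']); p=np.array(s['tcp_pos'])
    best=None
    for k in(0,180):
        t=np.radians(a+k); Y=np.array([np.cos(t),np.sin(t),0]); Z=np.array([0,0,-1.]); T=np.c_[np.cross(Y,Z),Y,Z]
        v=R.from_matrix(M.T@T).as_rotvec(degrees=True)
        if best is None or np.linalg.norm(v)<np.linalg.norm(best): best=v
    d=M.T@(np.array([x,y,tz+r.nose_length])-p)*1000
    print('shift',np.round(d,1),'turn',np.round(best,1),'| t',round(s['time_s'],2),'tcp',np.round(p,4),'q',np.round(s['joints'],0),'w',round(s['gripper_width'],3),'F',np.round(s['wrist_force'],1))
if __name__=='__main__': go(*map(float,sys.argv[1:]))
E
python3 -m creep '[[1,0,0,-120,0,0,0],[1,0,0,-120,0,0,0],[1,0,0,-120,0,0,0],[1,0,0,-120,0,0,0],[1,0,0,-120,0,0,0]]'
python3 go.py .4465 .1658 .1 71.3
```

```text
time_s: 1.12
tcp_pos: [0.1569, 0.6047, 0.528]
ee_rot: [[0.968, -0.251, 0.0], [-0.251, -0.968, 0.007], [-0.002, -0.007, -1.0]]
wrist_force: [0.1, -0.3, -0.2]
gripper_width: 0.997
gripper_force: 0.0
shift [390.9 353.7 242.9] turn [-0.4  0.1  4.2] | t 1.12 tcp [0.1569 0.6047 0.528 ] q [ 90.  19.  13.   0. -84. -15.] w 0.997 F [ 0.1 -0.3 -0.2]
```

```bash
python3 -m creep '[[1,195,177,0,0,0,4],[1,195,177,0,0,0,4],[1,195,177,0,0,0,4],[1,195,177,0,0,0,4],[1,391,354,0,0,0,4],[1,391,354,0,0,0,4],[1,391,354,0,0,0,4],[1,391,354,0,0,0,4]]' >/dev/null
python3 go.py .4465 .1658 .1 71.3
```

```text
shift [151.3 115.9 241.4] turn [0.1 0.  0.2] | t 1.78 tcp [0.3402 0.3242 0.5235] q [ 63.   3.  -8.  -0. -80.   8.] w 1.001 F [ 0.7  0.8 -0.7]
```

```bash
python3 -m creep '[[0,140,105,0,0,0,0],[0,140,105,0,0,0,0],[0,140,105,0,0,0,0],[0,140,105,0,0,0,0],[-0.1,140,105,0,0,0,0],[-0.1,140,105,0,0,0,0],[-0.1,140,105,0,0,0,0],[-0.1,140,105,0,0,0,0]]' >/dev/null
python3 go.py .4465 .1658 .05 71.3
```

```text
shift [ 13.1  13.5 291.9] turn [0.  0.1 0.2] | t 2.45 tcp [0.4388 0.1829 0.5241] q [ 42.   3.  -7.  -0. -80.  29.] w 0.493 F [-0.4  0.4  1.4]
```

```bash
python3 -m creep '[[-0.1,12,12,280,0,0,0],[-0.1,12,12,280,0,0,0],[-0.1,12,12,280,0,0,0],[-0.1,12,12,280,0,0,0],[-0.1,12,12,280,0,0,0],[-0.1,12,12,280,0,0,0],[-0.1,12,12,280,0,0,0],[-0.1,12,12,280,0,0,0]]' >/dev/null
python3 -m creep '[[-0.1,0,0,0,0,0,0],[-0.1,0,0,0,0,0,0]]' >/dev/null
python3 - <<'E'
from look import *
im,d=cap('top')
cv2.imwrite('pics/c1.png',cv2.resize(im[130:320,180:460],None,fx=2.8,fy=2.8)[:,:,::-1])
for o in fit(im):print(*o)
E
python3 go.py .4465 .1658 .009 71.3
```

```text
f 0.79 [0.4197 0.0088] 346.0
e 0.82 [0.4295 0.0607] 346.1
a 0.82 [0.4803 0.0028] 4.6
a 0.81 [0.4851 0.0536] 341.0
a 0.73 [0.492  0.1062] 353.9
shift [-0.2  3.1 55.8] turn [-0.2 -0.2  0.3] | t 3.33 tcp [0.4474 0.1685 0.247 ] q [ 40.  19. -32.   0. -39.  31.] w 0.451 F [0.8 1.  1.2]
```

View pics/c1.png

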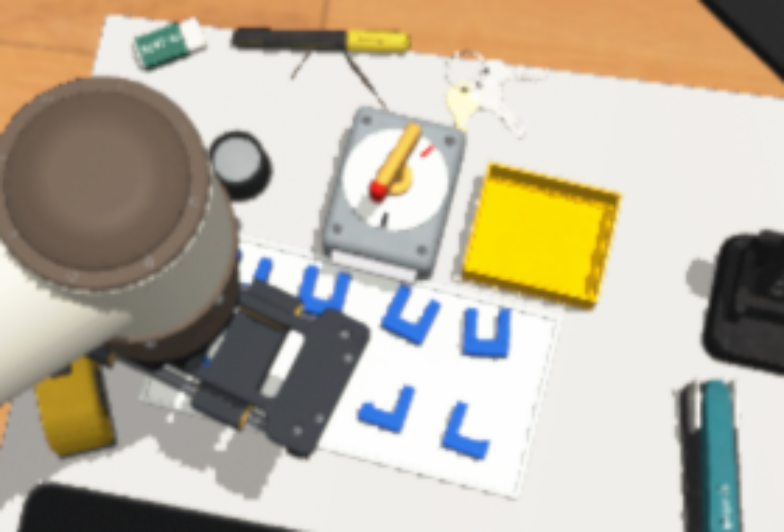

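The gripper stands over the left broken clip at about crop (270,370), with the rest of the tray undisturbed. I'll descend and close.

```bash
python3 -m creep '[[-0.1,0,3,20,0,0,0],[-0.1,0,3,40,0,0,0],[-0.1,0,3,56,0,0,0],[-0.1,0,3,56,0,0,0],[-0.1,0,3,56,0,0,0]]' | tail -4
python3 go.py .4465 .1658 .009 71.3
python3 -m creep '[[-1,0,0,0,0,0,0],[-1,0,0,0,0,0,0],[-1,0,0,0,0,0,0],[-1,0,0,0,0,0,0],[-1,0,0,0,0,0,0],[-1,0,0,0,0,0,0],[-1,0,0,-35,0,0,0],[-1,0,0,-35,0,0,0]]'|tail -4
python3 go.py .549 -.023 .1 83
```

```text
ee_rot: [[0.948, -0.317, 0.002], [-0.317, -0.948, 0.001], [0.002, -0.002, -1.0]]
wrist_force: [0.3, 0.5, -0.0]
gripper_width: 0.448
gripper_force: 0.0
shift [-0.1 -1.  -1. ] turn [-0.1 -0.1  0.2] | t 3.75 tcp [0.4463 0.1649 0.1902] q [ 40.  24. -35.   0. -31.  32.] w 0.448 F [ 0.3  0.5 -0. ]
ee_rot: [[0.949, -0.316, 0.007], [-0.316, -0.949, 0.005], [0.006, -0.007, -1.0]]
wrist_force: [0.6, 0.5, 0.0]
gripper_width: 0.311
gripper_force: 30.0
shift [156.3 146.1 -54.3] turn [ -0.4  -0.4 -11.4] | t 4.42 tcp [0.4473 0.1653 0.228 ] q [ 40.  20. -33.   0. -36.  32.] w 0.311 F [0.6 0.5 0. ]
```

```bash
python3 -m creep '[[-1,0,0,-40,0,0,0],[-1,0,0,-75,0,0,0],[-1,0,0,-75,0,0,0],[-1,156,146,-75,0,0,-11],[-1,156,146,-75,0,0,-11],[-1,156,146,-75,0,0,-11],[-1,156,146,-75,0,0,-11],[-1,156,146,-75,0,0,-11]]' >/dev/null
python3 -m creep '[[-1,0,0,0,0,0,0],[-1,0,0,0,0,0,0],[-1,0,0,0,0,0,0]]' | tail -2
python3 go.py .549 -.023 .037 83
```

```text
gripper_width: 0.316
gripper_force: 30.0
shift [ 8.7  8.1 79.5] turn [-0.   0.  -0.6] | t 5.33 tcp [ 0.5414 -0.0139  0.2987] q [ 16.  20. -20.  -0. -50.  67.] w 0.316 F [-0.1  0.2 -0.1]
```

```bash
python3 -m creep '[[-1,0,9,40,0,0,0],[-1,0,9,79,0,0,0],[-1,0,9,79,0,0,0],[-1,0,9,79,0,0,0],[-0.1,0,9,79,0,0,0],[-0.1,0,9,79,0,0,0],[-0.1,0,9,79,0,0,0],[-0.1,0,9,79,0,0,0]]' | tail -4
python3 -m creep '[[-0.1,0,0,-40,0,0,0],[-0.1,0,0,-80,0,0,0],[-0.1,0,0,-120,0,0,0],[-0.1,0,0,-120,0,0,0],[-0.1,-140,30,-120,0,0,0],[-0.1,-140,30,-120,0,0,0],[-0.1,-140,30,-120,0,0,0],[-0.1,-140,30,-120,0,0,0]]' >/dev/null
python3 - <<'E'
from look import *
im,d=cap('top')
cv2.imwrite('pics/c2.png',cv2.resize(im[130:320,180:460],None,fx=2.8,fy=2.8)[:,:,::-1])
for o in fit(im):print(*o)
E
python3 go.py .4195 .0087 .05 78
```

```text
ee_rot: [[0.991, -0.131, 0.004], [-0.131, -0.991, 0.001], [0.004, -0.001, -1.0]]
wrist_force: [-0.5, -0.2, -0.4]
gripper_width: 0.435
gripper_force: 0.0
a 0.77 [0.4925 0.1063] 352.9
a 0.86 [0.4964 0.1561] 347.8
e 0.79 [ 0.5418 -0.0206] 352.0
shift [ 22.2 -47.1 107.6] turn [-0.   0.1  4.4] | t 6.72 tcp [ 0.3915 -0.0352  0.3398] q [ 19.   3. -35.  -0. -52.  64.] w 0.451 F [-2.5 -0.6 -1. ]
```

View pics/c2.png

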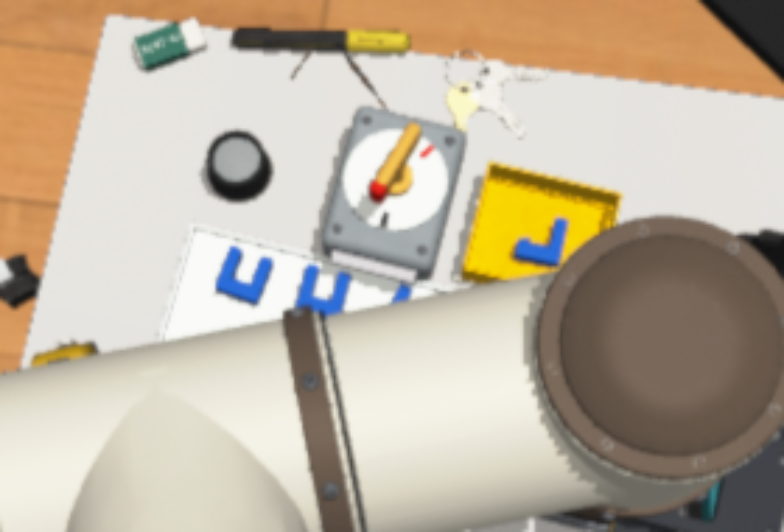

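The first clip lies in the tin at crop (540,245), and the arm hides the rest. I'll move aside to look again before the next grasp.

```bash
python3 -m creep '[[-0.1,40,-230,0,0,0,4],[-0.1,40,-230,0,0,0,4],[-0.1,40,-230,0,0,0,4],[-0.1,40,-230,0,0,0,4],[-0.1,40,-230,0,0,0,4],[-0.1,40,-230,0,0,0,4],[-0.1,40,-230,0,0,0,4],[-0.1,40,-230,0,0,0,4]]' >/dev/null
python3 - <<'E'
from look import *
im,d=cap('top','c3.png')
for o in fit(im):print(*o)
E
python3 go.py .4195 .0087 .05 78
```

```text
f 0.8 [0.4195 0.0084] 350.7
e 0.82 [0.4292 0.0612] 345.9
a 0.82 [0.4801 0.0031] 5.0
a 0.81 [0.4851 0.0536] 341.0
e 0.72 [0.492  0.1066] 351.8
g 0.68 [0.5066 0.1618] 85.6
e 0.79 [ 0.5418 -0.0206] 352.0
shift [-11.  186.3 107.6] turn [0.  0.  0.5] | t 7.43 tcp [0.4675 0.1891 0.3398] q [ 40.  14. -22.  -0. -54.  38.] w 0.448 F [-0.5  0.1 -0.2]
```

```bash
python3 -m creep '[[-0.15,-11,186,0,0,0,0.5],[-0.15,-11,186,0,0,0,0.5],[-0.15,-11,186,0,0,0,0.5],[-0.15,-11,186,0,0,0,0.5],[-0.15,-11,186,0,0,0,0.5],[-0.15,-11,186,60,0,0,0.5],[-0.15,-11,186,100,0,0,0.5],[-0.15,-11,186,100,0,0,0.5]]' >/dev/null
python3 -m creep '[[-0.15,0,0,0,0,0,0],[-0.15,0,0,0,0,0,0],[-0.15,0,0,0,0,0,0]]' >/dev/null
python3 go.py .4195 .0086 .009 78
```

```text
shift [-0.8  0.3 50. ] turn [-0.1 -0.2 -0.1] | t 8.35 tcp [0.4202 0.0087 0.2412] q [ 24.  14. -40.   0. -36.  54.] w 0.427 F [ 0.1  0.7 -0.2]
```

```bash
python3 -m creep '[[-0.15,-1,0,20,0,0,0],[-0.15,-1,0,40,0,0,0],[-0.15,-1,0,50,0,0,0],[-0.15,-1,0,50,0,0,0],[-0.15,-1,0,50,0,0,0]]' | tail -3
python3 -m creep '[[-1,0,0,0,0,0,0],[-1,0,0,0,0,0,0],[-1,0,0,0,0,0,0],[-1,0,0,0,0,0,0],[-1,0,0,0,0,0,0],[-1,0,0,-40,0,0,0],[-1,0,0,-80,0,0,0],[-1,0,0,-110,0,0,0]]'|tail -3
python3 -m creep '[[-1,0,0,0,0,0,0],[-1,0,0,0,0,0,0]]'|tail -3
python3 go.py .540 -.030 .037 83
```

```text
wrist_force: [0.8, 0.2, 0.2]
gripper_width: 0.425
gripper_force: 0.0
wrist_force: [0.2, 0.5, -0.7]
gripper_width: 0.313
gripper_force: 30.0
wrist_force: [0.3, 0.7, -0.3]
gripper_width: 0.309
gripper_force: 30.0
shift [126.4  13.3  83.1] turn [-0.2 -0.3 -5.1] | t 9.6 tcp [0.4188 0.0092 0.3018] q [ 24.   8. -36.  -0. -46.  54.] w 0.309 F [ 0.3  0.7 -0.3]
```

```bash
python3 -m creep '[[-1,126,28,0,0,0,-5],[-1,126,28,0,0,0,-5],[-1,126,28,0,0,0,-5],[-1,126,28,0,0,0,-5],[-1,126,28,0,0,0,-5],[-1,126,28,0,0,0,-5],[-1,126,28,40,0,0,-5],[-1,126,28,70,0,0,-5]]' >/dev/null
python3 -m creep '[[-1,0,0,0,0,0,0],[-1,0,0,0,0,0,0]]' |tail -2
python3 go.py .540 -.046 .037 83
```

```text
gripper_width: 0.315
gripper_force: 30.0
shift [5.7 1.1 9.6] turn [0.1 0.3 0. ] | t 10.43 tcp [ 0.5346 -0.0442  0.2288] q [ 13.  25. -24.   0. -41.  70.] w 0.315 F [1.3 0.2 0.3]
```

```bash
python3 -m creep '[[-1,4,1,9,0,0,0],[-1,4,1,9,0,0,0],[-1,4,1,9,0,0,0],[-0.2,4,1,9,0,0,0],[-0.2,4,1,9,0,0,0],[-0.2,4,1,9,0,0,0],[-0.2,4,1,-40,0,0,0],[-0.2,4,1,-90,0,0,0]]' | tail -3
python3 -m creep '[[-0.15,0,0,0,0,0,0],[-0.15,-60,-240,-20,0,0,4],[-0.15,-60,-240,-20,0,0,4],[-0.15,-60,-240,-20,0,0,4],[-0.15,-60,-240,-20,0,0,4],[-0.15,-60,-240,-20,0,0,4],[-0.15,-60,-240,-20,0,0,4],[-0.15,-60,-240,-20,0,0,4]]' >/dev/null
python3 - <<'E'
from look import *
im,d=cap('top','c4.png')
for o in fit(im):print(*o)
cv2.imwrite('pics/c4.png',cv2.resize(im[130:320,180:460],None,fx=2.8,fy=2.8)[:,:,::-1])
E
python3 go.py .4293 .0609 .06 76
```

```text
wrist_force: [1.6, 0.1, -0.1]
gripper_width: 0.396
gripper_force: 0.0
e 0.82 [0.4292 0.0612] 345.9
a 0.82 [0.4801 0.0031] 5.0
a 0.81 [0.4851 0.0536] 341.0
a 0.84 [0.4919 0.1063] 354.1
g 0.67 [0.4975 0.1564] 165.6
f 0.56 [ 0.5522 -0.0371] 91.0
shift [-52.4 154.5  82.2] turn [-0.1 -0.1  3.3] | t 11.82 tcp [0.5094 0.2028 0.3248] q [ 39.  19. -17.   0. -54.  41.] w 0.422 F [ 0.2 -0.  -0.3]
```

View pics/c4.png

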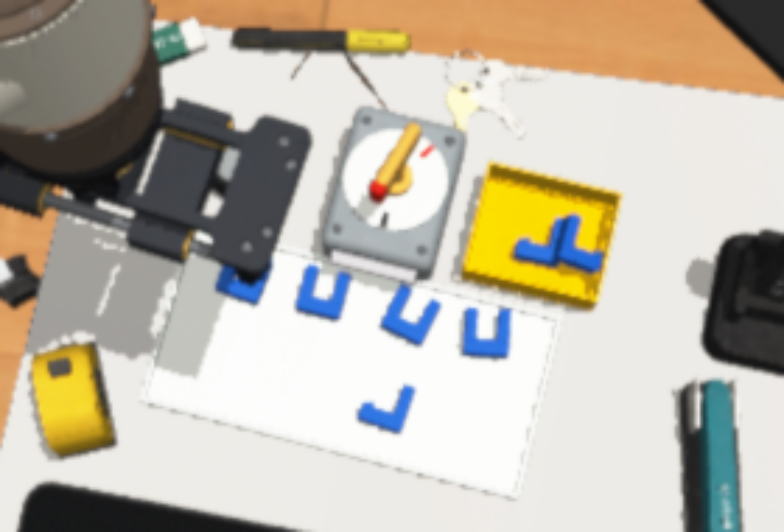

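Both removed clips lie in the tin around crop (560,245). One broken clip is left in the tray, at crop (388,410).

```bash
python3 -m creep '[[-0.1,-52,154,0,0,0,3],[-0.1,-52,154,0,0,0,3],[-0.1,-52,154,0,0,0,3],[-0.1,-52,154,0,0,0,3],[-0.1,-52,154,0,0,0,3],[-0.1,-52,154,40,0,0,3],[-0.1,-52,154,75,0,0,3],[-0.1,-52,154,75,0,0,3]]' >/dev/null
python3 -m creep '[[-0.1,0,0,0,0,0,0],[-0.1,0,0,0,0,0,0],[-0.1,0,0,0,0,0,0]]' >/dev/null
python3 go.py .4293 .0609 .009 76
```

```text
shift [-1.5 -1.9 59.7] turn [-0.1 -0.2 -0. ] | t 12.73 tcp [0.4301 0.0586 0.2509] q [ 29.  15. -37.   0. -38.  47.] w 0.451 F [ 0.4 -0.1  0.8]
```

```bash
python3 -m creep '[[-0.1,-1,-2,20,0,0,0],[-0.1,-1,-2,40,0,0,0],[-0.1,-1,-2,59,0,0,0],[-0.1,-1,-2,59,0,0,0],[-0.1,-1,-2,59,0,0,0]]' | tail -3
python3 -m creep '[[-1,0,0,0,0,0,0],[-1,0,0,0,0,0,0],[-1,0,0,0,0,0,0],[-1,0,0,0,0,0,0],[-1,0,0,0,0,0,0],[-1,0,0,-40,0,0,0],[-1,0,0,-80,0,0,0],[-1,0,0,-115,0,0,0]]'|tail -3
python3 -m creep '[[-1,0,0,0,0,0,0],[-1,0,0,0,0,0,0]]'|tail -3
python3 go.py .540 .001 .037 83
```

```text
wrist_force: [0.2, 0.1, 0.5]
gripper_width: 0.448
gripper_force: 0.0
wrist_force: [1.8, 0.6, -0.3]
gripper_width: 0.313
gripper_force: 30.0
wrist_force: [-0.6, -0.5, -1.6]
gripper_width: 0.315
gripper_force: 30.0
shift [121.8  31.3  88.8] turn [-0.2 -0.3 -7. ] | t 13.98 tcp [0.4289 0.0606 0.3076] q [ 30.   9. -33.  -0. -47.  46.] w 0.315 F [-0.6 -0.5 -1.6]
```

```bash
python3 -m creep '[[-1,122,35,0,0,0,-7],[-1,122,35,0,0,0,-7],[-1,122,35,0,0,0,-7],[-1,122,35,0,0,0,-7],[-1,122,35,0,0,0,-7],[-1,122,35,0,0,0,-7],[-1,122,35,40,0,0,-7],[-1,122,35,60,0,0,-7]]' >/dev/null
python3 -m creep '[[-1,0,0,0,0,0,0],[-1,0,0,0,0,0,0],[-1,0,0,0,0,0,0]]' |tail -2
python3 go.py .540 -.003 .047 83
```

```text
gripper_width: 0.316
gripper_force: 30.0
shift [ 1.4  0.4 17.2] turn [-0.  -0.1  0.1] | t 14.9 tcp [ 0.5386 -0.0024  0.2464] q [ 17.  24. -23.   0. -43.  66.] w 0.316 F [0.6 0.3 0.5]
```

```bash
python3 -m creep '[[-1,1,0,17,0,0,0],[-1,1,0,17,0,0,0],[-1,1,0,17,0,0,0],[-0.2,1,0,17,0,0,0],[-0.2,1,0,17,0,0,0],[-0.2,1,0,17,0,0,0],[-0.2,1,0,-30,0,0,0],[-0.2,1,0,-80,0,0,0]]' | tail -3
python3 -m creep '[[0,0,0,0,0,0,0],[0,-60,-220,-30,0,0,4],[0,-60,-220,-30,0,0,4],[0,-60,-220,-30,0,0,4],[0,-60,-220,-30,0,0,4],[0,-60,-220,-30,0,0,4],[0,-60,-220,-30,0,0,4],[0,-60,-220,-30,0,0,4]]' >/dev/null
python3 - <<'E'
from look import *
im,d=cap('top')
for o in fit(im):print(*o)
cv2.imwrite('pics/c5.png',cv2.resize(im[130:320,180:460],None,fx=2.8,fy=2.8)[:,:,::-1])
E
python3 go.py .5675 .0687 .11 67
```

```text
wrist_force: [1.9, 0.1, 0.7]
gripper_width: 0.399
gripper_force: 0.0
a 0.82 [0.4801 0.0031] 5.0
a 0.81 [0.4851 0.0536] 341.0
a 0.84 [0.4921 0.1062] 354.0
a 0.86 [0.4964 0.1561] 347.8
f 0.55 [ 0.5525 -0.0367] 89.5
g 0.71 [0.5655 0.0089] 86.0
shift [ 89.  141.8  49.8] turn [-0.1 -0.1 12.2] | t 16.28 tcp [0.5067 0.2246 0.3421] q [ 41.  18. -15.   0. -57.  38.] w 0.5 F [-0.3 -1.  -0.5]
```

View pics/c5.png

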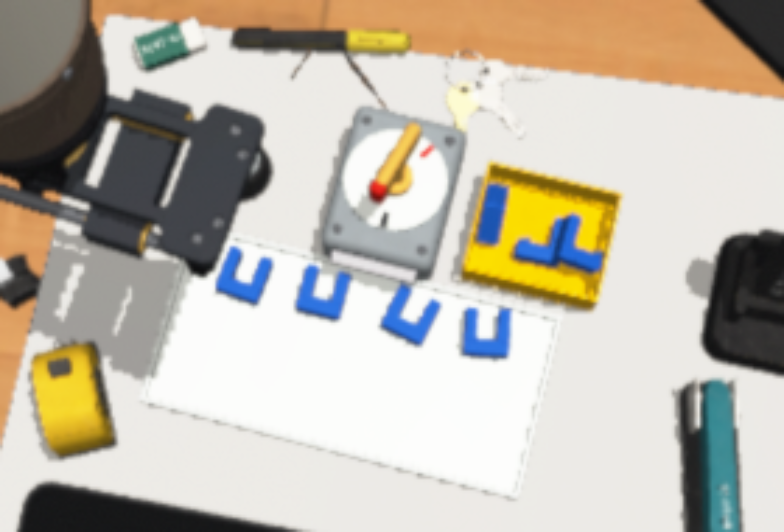

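All three broken clips are in the tin, at crop (490,215) and (560,245), and four sound clips remain in the tray. Now the key. I'll go over it with the wrist turned back half a turn to leave winding range.

```bash
python3 -m creep '[[1,89,142,0,0,0,-42],[1,89,142,0,0,0,-42],[1,89,142,0,0,0,-42],[1,89,142,0,0,0,-42],[1,89,142,0,0,0,-42],[1,89,142,0,0,0,-42],[1,89,142,0,0,0,-42],[1,89,142,0,0,0,-42]]' >/dev/null
python3 -m creep '[[1,0,0,0,0,0,-56],[1,0,0,0,0,0,-56],[1,0,0,0,0,0,-56],[1,0,0,0,0,0,-56],[1,0,0,0,0,0,-56],[1,0,0,0,0,0,-56],[1,0,0,0,0,0,-56],[1,0,0,0,0,0,-56]]' >/dev/null
python3 -m creep '[[1,0,0,0,0,0,-56],[1,0,0,0,0,0,-56],[1,0,0,0,0,0,-56],[1,0,0,0,0,0,-56],[1,0,0,0,0,0,-56],[1,0,0,0,0,0,-56],[1,0,0,0,0,0,-56],[1,0,0,0,0,0,-56]]' >/dev/null
python3 -m creep '[[1,0,0,0,0,0,-14],[1,0,0,0,0,0,-14],[1,0,0,0,0,0,-14],[1,0,0,0,0,0,-14]]' >/dev/null
python3 go.py .5675 .0687 .062 67
```

```text
shift [-88.9 -10.   74.5] turn [ -3.6  14.3 -14.8] | t 18.62 tcp [0.4921 0.1424 0.2936] q [ 36.  17. -35.  23. -39. 177.] w 1.001 F [ 0.1  0.5 -0.6]
```

Joint 6 runs opposite to what I assumed, so clockwise lowers it and this move ran into its limit. I'm turning back.

```bash
python3 -m creep '[[1,0,0,0,0,0,56],[1,0,0,0,0,0,56],[1,0,0,0,0,0,56],[1,0,0,0,0,0,56],[1,0,0,0,0,0,56],[1,0,0,0,0,0,56],[1,0,0,0,0,0,56],[1,0,0,0,0,0,56]]' >/dev/null
python3 -m creep '[[1,0,0,0,0,0,50],[1,0,0,0,0,0,50],[1,0,0,0,0,0,50],[1,0,0,0,0,0,50],[1,0,0,0,0,0,50],[1,0,0,0,0,0,50],[1,0,0,0,0,0,50],[1,0,0,0,0,0,50]]' >/dev/null
python3 go.py .5675 .0687 .13 67
```

```text
shift [ 16.4 103.7   9.9] turn [11.8 -9.8 58.5] | t 19.95 tcp [0.4941 0.1425 0.2951] q [ 36.  17. -34.  23. -39.  71.] w 1.001 F [ 0.9 -0.  -0.6]
```

```bash
python3 -m creep '[[1,0,0,-25,11.8,-9.8,58.5],[1,0,0,-25,11.8,-9.8,58.5],[1,0,0,-25,11.8,-9.8,58.5],[1,0,0,-25,11.8,-9.8,58.5],[1,0,0,-25,11.8,-9.8,58.5],[1,0,0,-25,11.8,-9.8,58.5],[1,0,0,-25,11.8,-9.8,58.5],[1,0,0,-25,11.8,-9.8,58.5]]' >/dev/null
python3 go.py .5675 .0687 .13 67
```

```text
shift [100.3  47.2   8. ] turn [ 0.6 -0.4  3.1] | t 20.62 tcp [0.4892 0.1472 0.319 ] q [ 35.  16. -23.   1. -52.  34.] w 0.999 F [ 0.4 -0.3 -0.1]
```

```bash
python3 -m creep '[[1,100,47,0,0.6,-0.4,3],[1,100,47,0,0.6,-0.4,3],[1,100,47,0,0.6,-0.4,3],[1,100,47,0,0.6,-0.4,3],[1,100,47,0,0.6,-0.4,3],[1,100,47,0,0.6,-0.4,3],[1,100,47,0,0.6,-0.4,3],[1,100,47,0,0.6,-0.4,3]]' >/dev/null
python3 go.py .5675 .0687 .063 67
python3 - <<'E'
from h import *
im,d=cap('top')
cv2.imwrite('pics/k1.png',cv2.resize(im[130:320,180:460],None,fx=2.8,fy=2.8)[:,:,::-1])
im,d=cap('side','k1s.png')
for n in('key','key_grip'):
  for q in vision.find_in('side',n): print(n,q)
E
```

```text
shift [ 1.3  0.7 75. ] turn [ 0.1 -0.1  0.5] | t 21.28 tcp [0.5665 0.0701 0.3202] q [ 23.  21. -14.   0. -55.  44.] w 1.002 F [ 0.7  0.2 -0.6]
key_grip {'uv': [270.2, 237.5], 'conf': 0.74}
```

View pics/k1s.png

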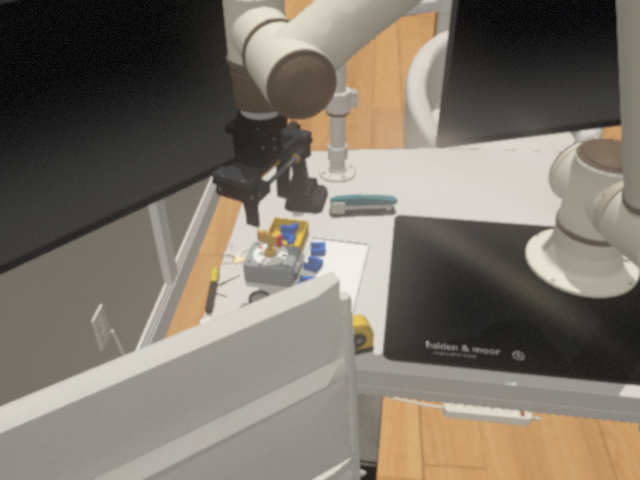

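The side view shows the gripper above the key at about (270,238), with the housing and tin clear below. I'll descend and pinch the wings.

```bash
python3 -c "
from h import *
print(proj('side',[[.5675,.0687,.08]]))"
python3 -m creep '[[1,1,0,35,0,0,0.5],[1,1,0,60,0,0,0.5],[1,1,0,75,0,0,0.5],[1,1,0,75,0,0,0.5],[1,1,0,75,0,0,0.5]]' | tail -3
python3 go.py .5675 .0687 .063 67
python3 -m creep '[[-1,0,0,0,0,0,0],[-1,0,0,0,0,0,0],[-1,0,0,0,0,0,0],[-1,0,0,0,0,0,0],[-1,0,0,0,0,0,0],[-1,0,0,0,0,0,0],[-1,0,0,0,0,0,0],[-1,0,0,0,0,0,0]]' | tail -3
python3 -m creep '[[-1,0,0,0,0,0,0],[-1,0,0,0,0,0,0],[-1,0,0,0,0,0,0],[-1,0,0,0,0,0,0]]' | tail -3
python3 -c "
from h import *;s=r.sense();print(s['wrist_force'],s['moment'],s['joints'])"
```

```text
[[269.74105326 237.62431532]]
wrist_force: [-0.3, 0.0, 0.7]
gripper_width: 1.0
gripper_force: 0.0
shift [-0.3  0.5 -0.7] turn [ 0.2 -0.1 -0. ] | t 21.9 tcp [0.568  0.0691 0.2445] q [ 23.  26. -19.   0. -45.  44.] w 1.0 F [-0.3  0.   0.7]
wrist_force: [-0.1, -0.6, 0.6]
gripper_width: 0.478
gripper_force: 0.0
wrist_force: [0.0, -0.1, 0.2]
gripper_width: 0.176
gripper_force: 0.0
[ 0.03332844 -0.07197448  0.19113435] [0.01099141 0.03462935 0.02251775] [ 23.17334498  26.33416172 -18.67361126   0.27183745 -45.04551319
  43.53808276]
```

```bash
python3 -m creep '[[-1,0,0,0,0,0,0],[-1,0,0,0,0,0,0],[-1,0,0,0,0,0,0],[-1,0,0,0,0,0,0]]' | tail -3
python3 -m creep '[[-1,0,0,0,0,0,4],[-1,0,0,0,0,0,10],[-1,0,0,0,0,0,16],[-1,0,0,0,0,0,22],[-1,0,0,0,0,0,28],[-1,0,0,0,0,0,34],[-1,0,0,0,0,0,40],[-1,0,0,0,0,0,46]]' | tail -3
python3 -c "
from h import *;s=r.sense();print(s['wrist_force'],s['moment'],s['joints'])"
```

```text
wrist_force: [0.4, 7.4, -2.7]
gripper_width: 0.096
gripper_force: 30.0
wrist_force: [0.3, 7.6, -2.0]
gripper_width: 0.103
gripper_force: 30.0
[ 0.32649235  7.55257403 -1.97774418] [ 2.14396291 -0.09959689  0.17342948] [ 23.29990686  26.3612719  -18.58033708   0.14966402 -44.87998158
  -2.73250522]
```

```bash
python3 -m creep '[[-1,0,0,0,0,0,6],[-1,0,0,0,0,0,12],[-1,0,0,0,0,0,18],[-1,0,0,0,0,0,24],[-1,0,0,0,0,0,30],[-1,0,0,0,0,0,36],[-1,0,0,0,0,0,42],[-1,0,0,0,0,0,48]]' | tail -3
python3 -m creep '[[-1,0,0,0,0,0,6],[-1,0,0,0,0,0,12],[-1,0,0,0,0,0,18],[-1,0,0,0,0,0,24],[-1,0,0,0,0,0,30],[-1,0,0,0,0,0,36],[-1,0,0,0,0,0,42],[-1,0,0,0,0,0,48]]' | tail -3
python3 -m creep '[[-1,0,0,0,0,0,6],[-1,0,0,0,0,0,12],[-1,0,0,0,0,0,18],[-1,0,0,0,0,0,24],[-1,0,0,0,0,0,30],[-1,0,0,0,0,0,36],[-1,0,0,0,0,0,42],[-1,0,0,0,0,0,48]]' | tail -3
python3 go.py .5675 .0687 .063 67
python3 - <<'E'
from h import *
s=r.sense();print(s['moment'])
im,d=cap('side','k2s.png')
cv2.imwrite('pics/k2s.png',cv2.resize(im[180:310,200:360],None,fx=4,fy=4,interpolation=cv2.INTER_CUBIC)[:,:,::-1])
E
```

```text
wrist_force: [0.8, 7.7, -2.4]
gripper_width: 0.1
gripper_force: 30.0
wrist_force: [1.2, 7.2, -3.0]
gripper_width: 0.101
gripper_force: 30.0
wrist_force: [1.5, 6.5, -2.3]
gripper_width: 0.098
gripper_force: 30.0
shift [-0.1 -2.1 -0.4] turn [  0.1   0.2 -10.3] | t 25.9 tcp [0.5686 0.0705 0.2448] q [  23.   26.  -19.    0.  -45. -147.] w 0.098 F [ 1.5  6.5 -2.3]
[ 1.96247412 -0.3738164   0.16125592]
```

View pics/k2s.png

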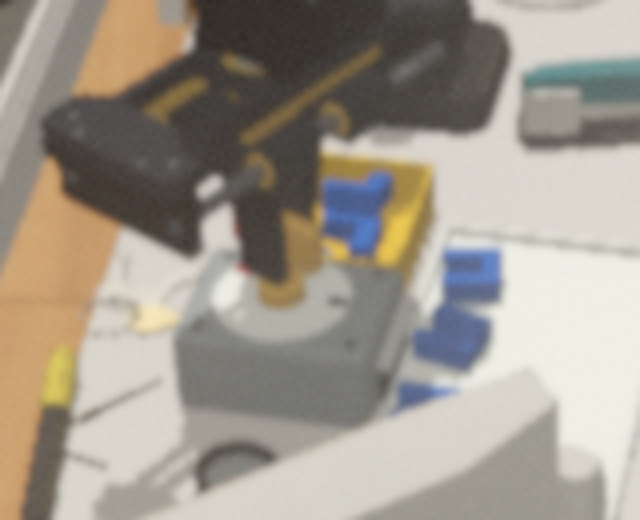

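The key has followed half a turn, and its red end is now on the far side at crop (238,240). I'll release it, turn the wrist back half a turn and grip again.

```bash
python3 -m creep '[[0.5,0,0,0,0,0,0],[0.5,0,0,0,0,0,0],[0.5,0,0,0,0,0,0],[0.5,0,0,0,0,0,0],[0.5,0,0,0,0,0,0],[0.5,0,0,0,0,0,0],[0.5,0,0,0,0,0,0],[0.5,0,0,0,0,0,0]]' | tail -3
python3 -m creep '[[0.5,0,0,0,0,0,-45],[0.5,0,0,0,0,0,-45],[0.5,0,0,0,0,0,-45],[0.5,0,0,0,0,0,-45],[0.5,0,0,0,0,0,-45],[0.5,0,0,0,0,0,-45],[0.5,0,0,0,0,0,-45],[0.5,0,0,0,0,0,-45]]' | tail -3
python3 -m creep '[[0.5,0,0,0,0,0,-45],[0.5,0,0,0,0,0,-45],[0.5,0,0,0,0,0,-45],[0.5,0,0,0,0,0,-45],[0.5,0,0,0,0,0,-45],[0.5,0,0,0,0,0,-45],[0.5,0,0,0,0,0,-45],[0.5,0,0,0,0,0,-45]]' | tail -3
python3 -m creep '[[0.5,0,0,0,0,0,-45],[0.5,0,0,0,0,0,-45],[0.5,0,0,0,0,0,-45],[0.5,0,0,0,0,0,-45],[0.5,0,0,0,0,0,-45],[0.5,0,0,0,0,0,-45],[0.5,0,0,0,0,0,-45],[0.5,0,0,0,0,0,-45]]' | tail -3
python3 -m creep '[[0.5,0,0,0,0,0,-45],[0.5,0,0,0,0,0,-45],[0.5,0,0,0,0,0,-45],[0.5,0,0,0,0,0,-45],[0.5,0,0,0,0,0,-45],[0.5,0,0,0,0,0,-45],[0.5,0,0,0,0,0,-45],[0.5,0,0,0,0,0,-45]]' | tail -3
python3 go.py .5680 .0690 .063 57
```

```text
wrist_force: [1.0, 0.3, -0.2]
gripper_width: 0.622
gripper_force: 0.0
wrist_force: [-0.0, -0.3, 1.2]
gripper_width: 0.747
gripper_force: 0.0
wrist_force: [0.2, -0.1, 0.2]
gripper_width: 0.752
gripper_force: 0.0
wrist_force: [-0.2, 0.2, -0.1]
gripper_width: 0.751
gripper_force: 0.0
wrist_force: [-0.4, -0.5, -0.5]
gripper_width: 0.752
gripper_force: 0.0
shift [-0.  -0.2 -0.3] turn [ 0.1 -0.1 -0.2] | t 29.28 tcp [0.5679 0.0689 0.2449] q [ 23.  26. -19.   0. -45.  33.] w 0.752 F [-0.4 -0.5 -0.5]
```

```bash
python3 -m creep '[[-1,0,-1.5,0,0,0,0],[-1,0,-1.5,0,0,0,0],[-1,0,-1.5,0,0,0,0],[-1,0,-1.5,0,0,0,0],[-1,0,-1.5,0,0,0,0],[-1,0,-1.5,0,0,0,0],[-1,0,-1.5,0,0,0,0],[-1,0,-1.5,0,0,0,0]]' | tail -2
python3 -m creep '[[-1,0,0,0,0,0,0],[-1,0,0,0,0,0,0],[-1,0,0,0,0,0,0],[-1,0,0,0,0,0,0],[-1,0,0,0,0,0,0],[-1,0,0,0,0,0,0]]' | tail -3
python3 -m creep '[[-1,0,0,0,0,0,6],[-1,0,0,0,0,0,12],[-1,0,0,0,0,0,18],[-1,0,0,0,0,0,24],[-1,0,0,0,0,0,30],[-1,0,0,0,0,0,36],[-1,0,0,0,0,0,42],[-1,0,0,0,0,0,48]]' | tail -3
python3 -m creep '[[-1,0,0,0,0,0,6],[-1,0,0,0,0,0,12],[-1,0,0,0,0,0,18],[-1,0,0,0,0,0,24],[-1,0,0,0,0,0,30],[-1,0,0,0,0,0,36],[-1,0,0,0,0,0,42],[-1,0,0,0,0,0,48]]' | tail -3
python3 -m creep '[[-1,0,0,0,0,0,6],[-1,0,0,0,0,0,12],[-1,0,0,0,0,0,18],[-1,0,0,0,0,0,24],[-1,0,0,0,0,0,30],[-1,0,0,0,0,0,36],[-1,0,0,0,0,0,42],[-1,0,0,0,0,0,48]]' | tail -3
python3 -m creep '[[-1,0,0,0,0,0,6],[-1,0,0,0,0,0,12],[-1,0,0,0,0,0,18],[-1,0,0,0,0,0,24],[-1,0,0,0,0,0,30],[-1,0,0,0,0,0,36],[-1,0,0,0,0,0,40],[-1,0,0,0,0,0,40]]' | tail -3
python3 go.py .5680 .0690 .063 57
python3 - <<'E'
from h import *
s=r.sense();print(s['moment'])
im,d=cap('side')
cv2.imwrite('pics/k3s.png',cv2.resize(im[180:310,200:360],None,fx=4,fy=4,interpolation=cv2.INTER_CUBIC)[:,:,::-1])
E
```

```text
gripper_width: 0.228
gripper_force: 0.0
wrist_force: [1.1, 4.8, -2.8]
gripper_width: 0.099
gripper_force: 30.0
wrist_force: [0.3, 4.5, -2.3]
gripper_width: 0.102
gripper_force: 30.0
wrist_force: [-0.3, 6.0, -0.6]
gripper_width: 0.098
gripper_force: 30.0
wrist_force: [-0.2, 5.9, -0.8]
gripper_width: 0.1
gripper_force: 30.0
wrist_force: [-0.5, 6.7, -0.5]
gripper_width: 0.096
gripper_force: 30.0
shift [-0.6 -2.1 -0.3] turn [-0.1  0.1 -4.2] | t 33.12 tcp [0.5687 0.071  0.2449] q [  23.   26.  -19.    0.  -45. -151.] w 0.096 F [-0.5  6.7 -0.5]
[ 2.24481437 -0.05783139 -0.0277229 ]
```

View pics/k3s.png

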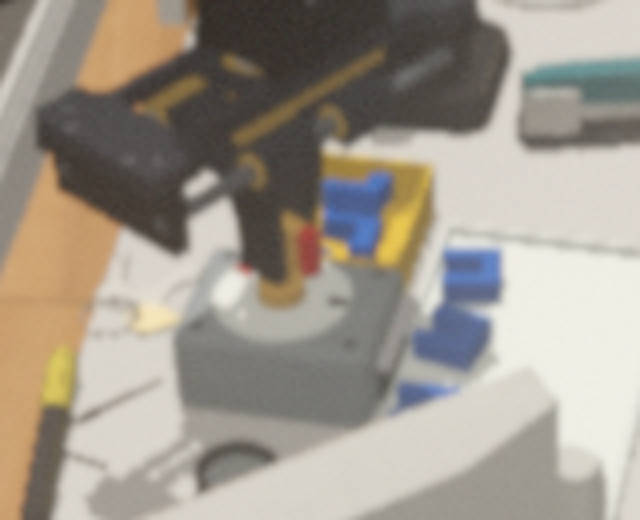

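The red tip is back on the tray side at crop (308,250), so the key has made a little over one turn. One more half-turn cycle should bring it to the stop.

```bash
python3 -m creep '[[0.5,0,0,0,0,0,0],[0.5,0,0,0,0,0,0],[0.5,0,0,0,0,0,0],[0.5,0,0,0,0,0,0],[0.5,0,0,0,0,0,0],[0.5,0,0,0,0,0,0],[0.5,0,0,0,0,0,0],[0.5,0,0,0,0,0,0]]' | tail -2
python3 -m creep '[[0.5,0,0,0,0,0,-45],[0.5,0,0,0,0,0,-45],[0.5,0,0,0,0,0,-45],[0.5,0,0,0,0,0,-45],[0.5,0,0,0,0,0,-45],[0.5,0,0,0,0,0,-45],[0.5,0,0,0,0,0,-45],[0.5,0,0,0,0,0,-45]]' | tail -3
python3 -m creep '[[0.5,0,0,0,0,0,-45],[0.5,0,0,0,0,0,-45],[0.5,0,0,0,0,0,-45],[0.5,0,0,0,0,0,-45],[0.5,0,0,0,0,0,-45],[0.5,0,0,0,0,0,-45],[0.5,0,0,0,0,0,-45],[0.5,0,0,0,0,0,-45]]' >/dev/null
python3 -m creep '[[0.5,0,0,0,0,0,-45],[0.5,0,0,0,0,0,-45],[0.5,0,0,0,0,0,-45],[0.5,0,0,0,0,0,-45],[0.5,0,0,0,0,0,-45],[0.5,0,0,0,0,0,-45],[0.5,0,0,0,0,0,-45],[0.5,0,0,0,0,0,-45]]' >/dev/null
python3 -m creep '[[0.5,0,0,0,0,0,-45],[0.5,0,0,0,0,0,-45],[0.5,0,0,0,0,0,-45],[0.5,0,0,0,0,0,-45],[0.5,0,0,0,0,0,-45],[0.5,0,0,0,0,0,-45],[0.5,0,0,0,0,0,-45],[0.5,0,0,0,0,0,-45]]' | tail -3
python3 -m creep '[[-1,0,-0.5,0,0,0,0],[-1,0,-0.5,0,0,0,0],[-1,0,-0.5,0,0,0,0],[-1,0,-0.5,0,0,0,0],[-1,0,-0.5,0,0,0,0],[-1,0,-0.5,0,0,0,0],[-1,0,-0.5,0,0,0,0],[-1,0,-0.5,0,0,0,0]]' | tail -2
python3 -m creep '[[-1,0,0,0,0,0,0],[-1,0,0,0,0,0,0],[-1,0,0,0,0,0,0],[-1,0,0,0,0,0,0],[-1,0,0,0,0,0,0],[-1,0,0,0,0,0,0]]' | tail -3
python3 go.py .5680 .0690 .063 53
```

```text
gripper_width: 0.625
gripper_force: 0.0
wrist_force: [0.5, -0.9, 0.4]
gripper_width: 0.749
gripper_force: 0.0
wrist_force: [0.3, 0.3, 0.8]
gripper_width: 0.751
gripper_force: 0.0
gripper_width: 0.231
gripper_force: 0.0
wrist_force: [0.8, 1.5, -1.7]
gripper_width: 0.103
gripper_force: 30.0
shift [ 0.1  2.2 -0.3] turn [ 0.1 -0.2 -0.1] | t 37.67 tcp [0.5693 0.0708 0.2449] q [ 23.  26. -18.   0. -45.  29.] w 0.103 F [ 0.8  1.5 -1.7]
```

```bash
python3 -m creep '[[-1,0,0,0,0,0,6],[-1,0,0,0,0,0,12],[-1,0,0,0,0,0,18],[-1,0,0,0,0,0,24],[-1,0,0,0,0,0,30],[-1,0,0,0,0,0,36],[-1,0,0,0,0,0,42],[-1,0,0,0,0,0,48]]' | tail -3
python3 -m creep '[[-1,0,0,0,0,0,6],[-1,0,0,0,0,0,12],[-1,0,0,0,0,0,18],[-1,0,0,0,0,0,24],[-1,0,0,0,0,0,30],[-1,0,0,0,0,0,36],[-1,0,0,0,0,0,42],[-1,0,0,0,0,0,48]]' | tail -3
python3 -m creep '[[-1,0,0,0,0,0,6],[-1,0,0,0,0,0,12],[-1,0,0,0,0,0,18],[-1,0,0,0,0,0,24],[-1,0,0,0,0,0,30],[-1,0,0,0,0,0,36],[-1,0,0,0,0,0,42],[-1,0,0,0,0,0,48]]' | tail -3
python3 -m creep '[[-1,0,0,0,0,0,5],[-1,0,0,0,0,0,10],[-1,0,0,0,0,0,15],[-1,0,0,0,0,0,20],[-1,0,0,0,0,0,24],[-1,0,0,0,0,0,28]]' | tail -3
python3 go.py .5680 .0690 .063 53
python3 -c "
from h import *;s=r.sense();print(s['moment'],s['joints'][5])"
```

```text
wrist_force: [-0.5, 1.9, 0.4]
gripper_width: 0.1
gripper_force: 30.0
wrist_force: [-0.3, 3.2, -0.1]
gripper_width: 0.101
gripper_force: 30.0
wrist_force: [-1.9, 3.8, 1.3]
gripper_width: 0.098
gripper_force: 30.0
wrist_force: [-0.9, 4.4, -0.0]
gripper_width: 0.1
gripper_force: 30.0
shift [-0.3 -2.3 -0.3] turn [-0.1  0.1  7.8] | t 40.17 tcp [0.5688 0.0712 0.2449] q [  23.   26.  -18.    0.  -45. -143.] w 0.1 F [-0.9  4.4 -0. ]
[1.42056372 0.20478302 0.21269372] -142.72735600284875
```

```bash
m(){ python3 -c "
from h import *;s=r.sense();print(np.round(s['moment'],3),s['joints'][5],s['gripper_width'])"; }
python3 -m creep '[[-1,0,0,0,0,0,2],[-1,0,0,0,0,0,4],[-1,0,0,0,0,0,5]]' >/dev/null; m
python3 -m creep '[[-1,0,0,0,0,0,2],[-1,0,0,0,0,0,3]]' >/dev/null; m
python3 -m creep '[[-1,0,0,0,0,0,1.5],[-1,0,0,0,0,0,3]]' >/dev/null; m
```

```text
[1.695 0.261 0.198] -147.611439428557 0.10153155887581732
[1.749 0.3   0.217] -150.60819491174485 0.09540323189070728
[1.767 0.3   0.189] -153.5970717564517 0.104140362160505
```

```bash
m(){ python3 -c "
from h import *;s=r.sense();print(np.round(s['moment'],3),s['joints'][5],s['gripper_width'])"; }
python3 -m creep '[[-1,0,0,0,0,0,1],[-1,0,0,0,0,0,2]]' >/dev/null; m
python3 -m creep '[[-1,0,0,0,0,0,1],[-1,0,0,0,0,0,2]]' >/dev/null; m
python3 -m creep '[[-1,0,0,0,0,0,1],[-1,0,0,0,0,0,2]]' >/dev/null; m
```

```text
[1.7   0.306 0.501] -155.53618612031684 0.09695152586019981
[1.466 0.228 0.568] -157.50732030968223 0.09983676878868714
[1.524 0.216 0.541] -159.53057773042045 0.11242948801247638
```

The moment jumped from 0.19 to 0.5–0.57 N m, so the key is at its stop. I'll release it, lift clear and check.

```bash
python3 -m creep '[[0.5,0,0,0,0,0,0],[0.5,0,0,0,0,0,0],[0.5,0,0,0,0,0,0],[0.5,0,0,0,0,0,0],[0.5,0,0,0,0,0,0],[0.5,0,0,0,0,0,0],[0.5,0,0,0,0,0,0],[0.5,0,0,0,0,0,0]]' | tail -2
python3 -m creep '[[0.5,0,0,-40,0,0,0],[0.5,0,0,-80,0,0,0],[0.5,0,0,-110,0,0,0],[0.5,0,0,-110,0,0,0],[0.5,0,0,-110,0,0,0]]' | tail -2
python3 go.py .45 .22 .17 53
```

```text
gripper_width: 0.628
gripper_force: 0.0
gripper_width: 0.746
gripper_force: 0.0
shift [190.   17.5   4.1] turn [ 0.1  0.3 -9.1] | t 42.33 tcp [0.5692 0.071  0.3572] q [  23.   19.  -11.    0.  -59. -160.] w 0.746 F [ 0.7 -0.7 -0.4]
```

```bash
python3 -m creep '[[0.5,190,17,0,0,0,-40],[0.5,190,17,0,0,0,-40],[0.5,190,17,0,0,0,-40],[0.5,190,17,0,0,0,-40],[0.5,190,17,0,0,0,-40],[0.5,190,17,0,0,0,-40],[0.5,190,17,0,0,0,-40],[0.5,190,17,0,0,0,-40]]' | tail -2
python3 - <<'E'
from look import *
im,d=cap('top')
for o in fit(im):print(*o)
for t in('loupe','stapler','tape_measure'):
    for q in vision.find_in('top',t)[:1]:print(t,q)
cv2.imwrite('pics/k4.png',cv2.resize(im[130:320,180:460],None,fx=2.8,fy=2.8,interpolation=cv2.INTER_CUBIC)[:,:,::-1])
E
```

```text
gripper_width: 0.75
gripper_force: 0.0
a 0.82 [0.4801 0.0031] 5.0
a 0.82 [0.4851 0.0534] 342.4
a 0.84 [0.4921 0.1062] 354.0
g 0.74 [0.5032 0.1447] 67.9
e 0.57 [ 0.5422 -0.0273] 277.9
g 0.71 [0.5655 0.0089] 86.0
loupe {'uv': [265.9, 189.0], 'conf': 0.94}
stapler {'uv': [432.0, 308.0], 'conf': 0.92}
tape_measure {'uv': [204.1, 276.0], 'conf': 0.56}
```

View pics/k4.png

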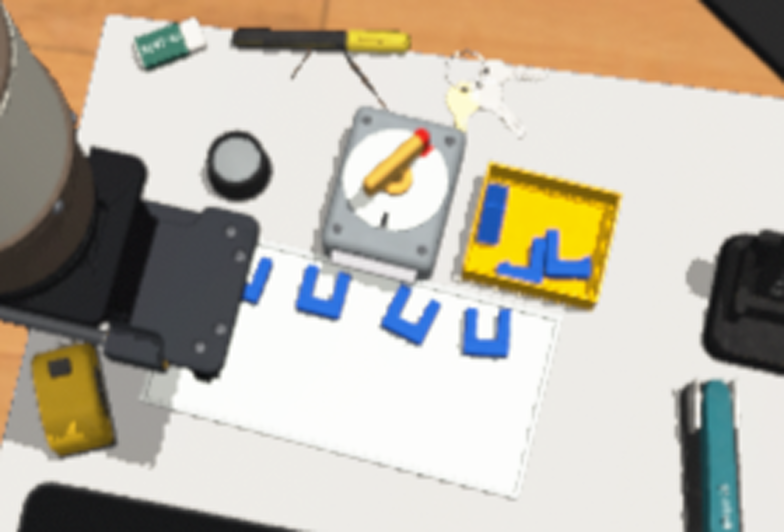

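The red tip, at crop (424,140), points at the red mark. Three broken clips are in the tin, the sound clips are in place, and the loupe, stapler and tape measure have not moved. I'm handing in.

```bash
python3 -c "
from station import r
print(r.finish_job(), r.sense()['time_s'])"
```

```text
the job is handed in; nothing more can be done
the job is handed in; nothing more can be done
```

I put the three broken clips in the scrap tin, left the four sound clips in the tray, wound the key clockwise to its stop (red tip at the red mark), left the loupe, stapler and tape measure undisturbed, and handed the job in at about 43 s; no verdict was returned.

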